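# Clamp the microplate on the orbital shaker

### The arm

A 6-joint arm with a two-finger parallel gripper is mounted at the origin on the work surface. World frame = base frame: x ahead of the robot, y to its left, z up, the work surface at z = 0. Lengths are in m, angles in rad, forces in N, time in s.
With the tool pointing down it reaches from about 0.275 to 0.875 m from the base axis. Payload 12.5 kg.
Tool frame: the origin (TCP) lies midway between the tips of the shut fingers; the grasp point (between the pads) lies ctrl.grip_point_offset behind it (ctrl.grip_point_offset is the distance from the TCP to the grasp point, in m); x points along the fingers, y is the direction in which the jaws open and shut, and the axes are right-handed (so a half turn about x gives the same grasp; the last joint's range is limited). The gripper opens to 85 mm and grips with 20 to 120 N. Pads are 22 mm wide; open, the fingers measure 114 mm over their backs; the gripper's body (76 mm by 85 mm) begins 54 mm behind the grasp point. The pads swing forward as they close: fully open they stand 13 mm farther back than shut.
Start: joints at [-1.291, 0.351, 1.652, -0, 1.139, -0.085], TCP at [0.196, -0.514, 0.231] pointing down, gripper open.
Joint ranges: [-2.75, 2.75], [-0.79, 2.1], [0.01, 2.65], [-1.57, 4.71], [0.07, 3.14], [-2.87, 2.87]. Speed limits (rad/s): [2.22, 2.22, 2.79, 3.14, 3.14, 3.14].

### API

Orientations are given as a unit quaternion [w, x, y, z].
In Python, from bench import ctrl gives the robot as it stands.
- The arm moves only by the tool jog_arm, never from a script. Its argument "series" is a list of rows, each a list of 3 entries, a list of its own where there are three numbers: the finger opening in m, from 0 to 0.0854, then the shift along the tool's x, y, z in m, then the turn, a rotation vector about the tool's x, y, z in rad. In form: [[fingers, [x, y, z], [wx, wy, wz]], ...]. A call has 1 to 12 rows; each row is the pose to reach, as a shift and turn from the pose commanded when the call began, along the tool's axes at that moment; what a row does not reach only later rows make up. A row lasts 1/12 s, in which the tool goes at most 41.7 mm and 7.16 degrees, less where a joint would pass 70% of its speed; a pose out of reach is approached as far as the arm can. A call with a gripper value outside its range is refused whole. The fingers move at their own pace and stop on an object; "grip_force" is the grip in N (left out, the last holds). Time passes only in rows, so rows that repeat a pose let the fingers close. It gives the time, the measured TCP pose, the force and the opening at its end, in the units of the state.
- ctrl.get_obs(): the state, without advancing time (a new reading comes with each control period).
- ctrl.capture(name): name is "scene" or "top" or "wrist"; returns a dict with "frame" (384x512x3 uint8, red, green, blue), "z_map" (384x512 float32, m along the optical axis (not along the pixel's ray), 0 where there is no reading), "mtx" (3x3 intrinsics, pixels), "k1" (the pictures are not rectified: a ray, as slopes to the right and down, at radius r is drawn at 1 + k1 r^2 times it, then the intrinsics apply), "R" (3x3) and "t" (3): a world point X has camera coordinates R X + t; the wrist camera has in their place "tool_from_camera" (4x4, takes a point from camera to tool coordinates, whose origin is the TCP and whose axes are the tool frame's). Camera axes: x right, y down, z forward; pixel columns grow to the right and rows downward; lengths in m; the calibration is good to about 2 mm. A picture is of the moment at which its call begins: read the wrist's pose just before it.
- ctrl.close_job(): hands the job in, once; it reports no verdict.
The state is a dict: "clock": time; "q": joint angles; "joint_velocities": joint speeds; "effort": joint torques, N m; "tool_pos": TCP position; "ee_rot": TCP orientation; "force": force on the tool from outside, world axes, zero at the start; "moment": the same for the moment, N m; "grip_width": opening from 0.0 (shut) to 1.0 (fully open).
Only numpy, scipy, OpenCV 4.12 (cv2) and the standard library are available. Lean on these libraries where they do the work, as an engineer would, in place of code of your own. Each camera call takes 0.05 s, during which the arm holds its last target.

### The job

Clamp the microplate on the shaker: squeeze the crossbar's release lever against its grip post and, keeping it squeezed, slide the bar until its sprung pad has pushed the plate squarely home against the fence and is pressing on it. Then let go at a locking slot so that the lever springs fully back and the locked bar holds the plate pressed on its own; be gentle, the pad must not be run hard up to its stop, and leave the rest of the bench undisturbed.

Things in the scene. Friction and masses are not known exactly. Their poses are not given: they have to be found in the camera images.
- shaker: Orbital plate shaker, fixed: pale housing under an aluminium platform 230 (x) x 300 (y) mm. Origin under its base's centre, z up; platform surface at its z = 92 mm. The crossbar slides along the shaker's y. Bar, loose plate and fence lie in this order along +y. Guide rails 6 mm high run along y at x = +-92 mm.
- fence_track (a point): Point on the platform, axes of the shaker. The fixed fence, a steel angle along x, 150 mm long, 22 mm high with two thumbscrews, stands beyond it: its face towards the bar is 0 to 31 mm in +y from this point. Where the user set it is not reported: it must be felt or seen.
- first_slot (a point): Middle of the first locking slot, on the platform surface, axes of the shaker. A flush steel strip holds fifteen slots, 6 mm apart (middle to middle) in +y from here, each 4 mm long in y and 6 mm deep. At the start the bar is locked in this one.
- crossbar: Bar 200 mm long along x, 22 mm wide, its top 22 mm above the platform. Origin on the platform surface under its middle, axes of the shaker; it slides only along the shaker's y, from y = -70 mm (start, locked) to +16 mm, with about 3 N friction. It carries post, lever, lock tooth and, on its +y side, the sprung pad.
- tooth (a point): Foot of the lock tooth under the bar, seen at the platform surface (moves with the bar only). The tooth, 2.4 mm long in y, drops 4 mm into a slot when this point is within 0.8 mm in y of the slot's middle; the pad's push then sets the locked bar back by up to 1.5 mm. Between slots it rides on the strip and the lever stays at about 0.11 rad.
- pad_front (a point): Where the middle of the sprung pad's front face stands when free: fixed to the bar, 34 mm ahead (+y) of its origin, 9 mm above the platform (does not follow the pad as it gives way). Pad 110 (x) x 12 (z) mm; it gives way by up to 9 mm: 2 N at first touch, plus 0.6 N per mm, 7.4 N at most; then it is at its stop and hard.
- grip (a point): Point on the bar, 58 mm above the platform, where post and lever are squeezed together along x; axes of the shaker. Both are black, 26 mm wide in y, 8 mm thick, tops 80 mm above the platform. Post: +x side, fixed, outer face at x = +18 mm. Lever: -x side, outer face at x = -29 mm at rest (-34 at its top), -18 mm when squeezed.
- lever (a joint): Release lever's angle (rad): 0 at rest, leaning away from the post, lock tooth fully down; 0.24 squeezed to its stop, upright. Above 0.16 the tooth is clear of the slots. Hinged along y in the bar, 14 mm above the platform, 14 mm from the bar's middle. Its spring pushes back with 8 N, 11.5 N at the stop, at the height of grip.
- plate: Microplate of pale plastic with 96 wells, loose on the platform, 127.8 (x) x 85.5 (y) x 14.5 mm, about 70 g. Origin under its centre, z up; at the start 5 to 30 mm short of the fence, turned by up to 0.05 rad from the shaker's axes.
- tip_box: Bystander: pipette tip box, 85 x 121 x 74 mm. Origin under its centre.
- reagent: Bystander: amber glass bottle, 54 mm across, 115 mm high. Origin under its centre.
- wash_jar: Bystander: white plastic jar, 48 mm across, 75 mm high. Origin under its centre.
- tube_rack: Bystander: white rack of capped tubes, 170 x 55 mm, 78 mm high. Origin under its centre.
- beaker: Bystander: glass beaker, 66 mm across, 85 mm high. Origin under its centre.
- pipette: Bystander: hand pipette lying down, about 255 x 30 mm, 20 mm high. Origin under it, 45 mm from the handle's middle towards the tip.

How it is judged:
By the outcome, as a careful person would: the job done as asked, in the order asked, and still so for the second after the job is handed in, with the robot touching nothing.
It also fails if it takes over 64 s, if anything falls off the work surface, if the arm or the gripper's body presses on something with over 40 N, if the wrist force passes 120 N, or if a joint passes its speed limit or range.

## Working session

There is one attempt and no reset: what is moved stays moved. The work goes in short steps, Python scripts to look and compute and a tool call to move; the robot and the scene stay as the last step left them, time stands still between calls to the robot, and variables do not carry over. Pictures are saved under pics/ and viewed, and the job is handed in when it is done.

Besides the shell and the picture viewer there is one more tool, called after "Request:" as name(argument=value, ...) on one line, values as JSON. jog_arm: Moves the arm, as the interface text tells. Its arguments: {"type":"object","properties":{"series":{"type":"array","items":{"type":"array"}},"grip_force":{"type":"number"}},"required":["series"]}

```bash
ls; mkdir -p pics; cat > h.py <<'E'
import numpy as np, cv2
from bench import ctrl
def cap(n,fn=None):
    o=ctrl.get_obs(); c=ctrl.capture(n)
    if fn: cv2.imwrite('pics/'+fn,c['frame'][:,:,::-1])
    return o,c
def q2R(q):
    from scipy.spatial.transform import Rotation as Ro
    return Ro.from_quat([q[1],q[2],q[3],q[0]]).as_matrix()
def ray(c,u,v):
    K=c['mtx']; x=(u-K[0,2])/K[0,0]; y=(v-K[1,2])/K[1,1]
    d=np.array([x,y]); p=d.copy()
    for _ in range(30): p=d/(1+c['k1']*(p@p))
    return np.array([p[0],p[1],1.])
def extr(c,o):
    if 'R' in c: return c['R'].T, -c['R'].T@c['t']
    R=q2R(o['ee_rot']); T=c['tool_from_camera']
    return R@T[:3,:3], R@T[:3,3]+np.array(o['tool_pos'])
def onplane(c,o,u,v,z):
    A,t=extr(c,o); d=A@ray(c,u,v); return t+d*(z-t[2])/d[2]
def depthpt(c,o,u,v):
    A,t=extr(c,o); return t+A@ray(c,u,v)*c['z_map'][int(round(v)),int(round(u))]
def proj(c,o,X):
    A,t=extr(c,o); p=A.T@(np.array(X)-t); p=p[:2]/p[2]; p=p*(1+c['k1']*(p@p))
    return c['mtx'][0,0]*p[0]+c['mtx'][0,2], c['mtx'][1,1]*p[1]+c['mtx'][1,2]
E
python3 - <<'E'
from h import *
for n in ['scene','top','wrist']:
    o,c=cap(n,n+'0.png'); np.savez(n+'0.npz',**c)
print(o, ctrl.grip_point_offset)
print(extr(c,o))
E
```

```text
pics
{'clock': 0.1, 'q': array([-1.29055326e+00,  3.51190617e-01,  1.65235616e+00,  3.52881762e-05,
        1.13911949e+00, -8.46458277e-02]), 'joint_velocities': array([ 0.00150987, -0.00046574, -0.00055041,  0.00075598, -0.00078982,
        0.00135783]), 'effort': array([-1.11730046e-04, -5.06834543e+01, -2.91874284e+01, -1.20621985e-04,
        2.60143759e-03,  2.42774121e-05]), 'tool_pos': array([ 0.19618978, -0.51349641,  0.23080923]), 'ee_rot': array([-0.12790917, -0.69534608, -0.12866692,  0.69539765]), 'force': array([-0.31693127,  0.61777022,  0.31583259]), 'moment': array([ 0.03076241, -0.05878141, -0.03170084]), 'grip_width': 0.9964012666854093} 0.0187
(array([[ 0.35797786, -0.88708162, -0.29144135],
       [-0.93372683, -0.34091535, -0.10922882],
       [-0.00246195,  0.3112281 , -0.95033205]]), array([ 0.27122068, -0.4851246 ,  0.37270738]))
```

View pics/scene0.png

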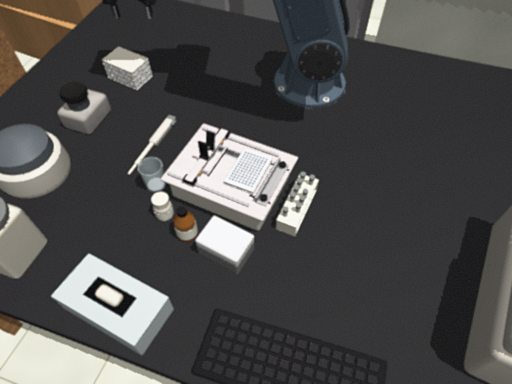

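View pics/top0.png

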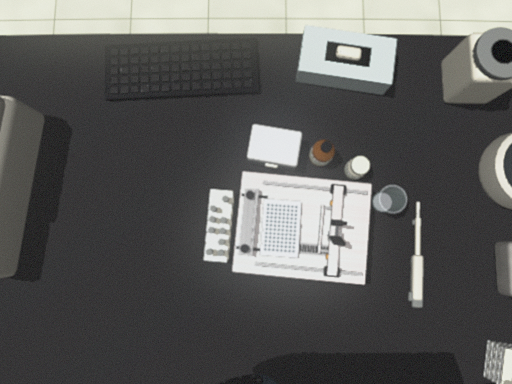

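View pics/wrist0.png

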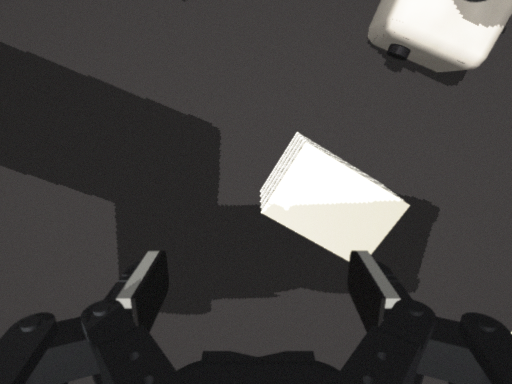

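The scene and top views show the shaker at top-view px about (235-370, 173-283). The fence is on the left of the platform, the bar with its post and lever is near u=337, and the plate lies between them. The wrist view shows only bystanders.

```bash
python3 - <<'E'
from h import *
c=dict(np.load('top0.npz')); 
im=c['frame'][150:300,195:430,::-1]; cv2.imwrite('pics/top0c.png',cv2.resize(im,None,fx=3.4,fy=3.4,interpolation=cv2.INTER_CUBIC))
s=dict(np.load('scene0.npz')); im=s['frame'][100:245,125:325,::-1]; cv2.imwrite('pics/scene0c.png',cv2.resize(im,None,fx=4,fy=4,interpolation=cv2.INTER_CUBIC))
print(extr(c,None)); print(c['k1'],c['mtx'])
for u,v in [(243,173),(371,180),(366,284),(234,274),(300,250),(280,230),(340,240),(352,230),(337,195),(337,262)]:
    print(u,v,depthpt(c,None,u,v).round(4))
E
```

```text
(array([[ 2.38639982e-03, -9.93198603e-01,  1.16408078e-01],
       [-9.99996876e-01, -2.45675354e-03, -4.60894318e-04],
       [ 7.43745551e-04, -1.16406615e-01, -9.93201363e-01]]), array([0.49363722, 0.01671885, 1.00878805]))
-0.03684737825733777 [[403.23319719   0.         259.02303589]
 [  0.         403.23319719 189.89572716]
 [  0.           0.           1.        ]]
243 173 [0.6404 0.0533 0.0902]
371 180 [ 6.378e-01 -2.674e-01  2.000e-04]
366 284 [ 0.3788 -0.2487 -0.0032]
234 274 [0.4032 0.0774 0.0005]
300 250 [ 0.465  -0.0764  0.0916]
280 230 [ 0.5095 -0.0305  0.1091]
340 240 [ 0.4879 -0.1532  0.1614]
352 230 [ 0.51   -0.1949  0.0919]
337 195 [ 0.5875 -0.158   0.1136]
337 262 [ 0.4396 -0.1553  0.1135]
```

View pics/top0c.png

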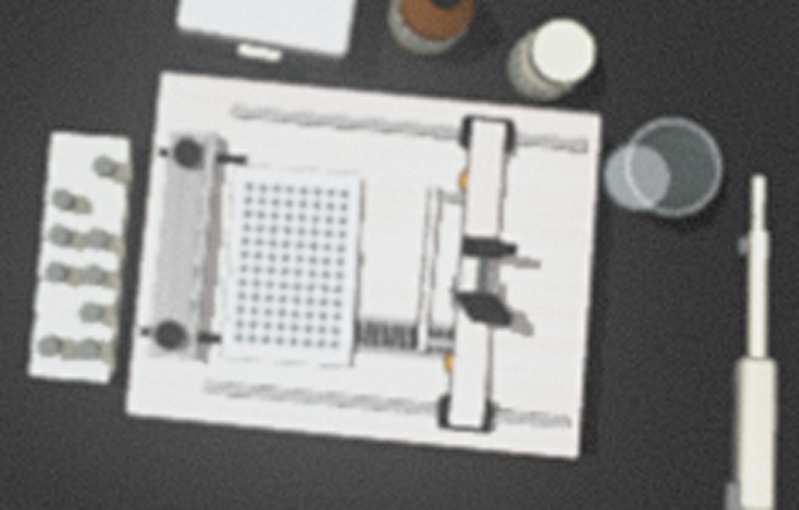

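View pics/scene0c.png

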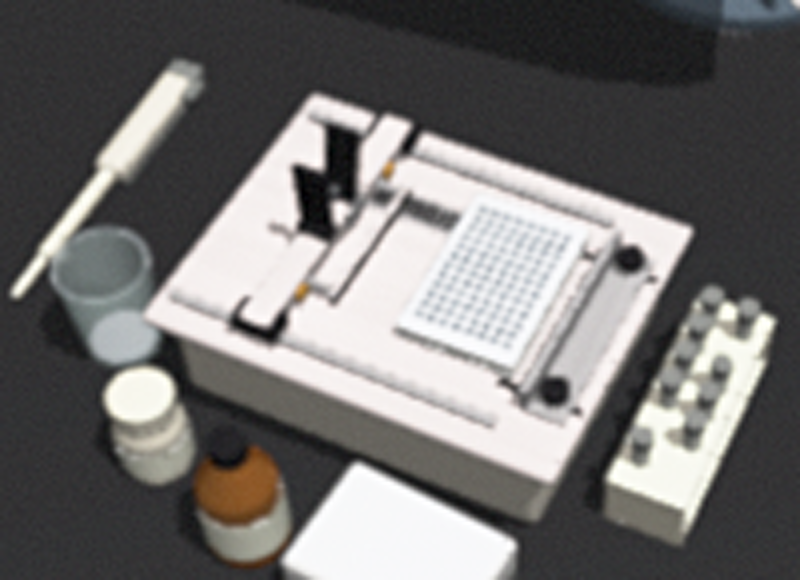

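```bash
python3 - <<'E'
from h import *
c=dict(np.load('top0.npz'))
P=[onplane(c,None,195+(a-1.2)/3.4,150+(b-1.2)/3.4,.092)[:2] for a,b in [(163,72),(602,115),(580,458),(127,413)]]
P=np.array(P);print(P.round(4)); 
B=np.array([(.115,.15),(.115,-.15),(-.115,-.15),(-.115,.15)])
m=P.mean(0);H=B.T@(P-m);th=np.arctan2(H[0,1]-H[1,0],H[0,0]+H[1,1]);print(m,th)
R=np.array([[np.cos(th),-np.sin(th)],[np.sin(th),np.cos(th)]]);print((B@R.T+m-P).round(4))
for y in (-.07,):
  print('grip',m+R@[0,y])
# lever/post in top
for a,b in [(462,243),(515,248),(457,300),(508,310)]:
  print(onplane(c,None,195+(a-1.2)/3.4,150+(b-1.2)/3.4,.172))
o=ctrl.get_obs(); print(q2R(o['ee_rot']).round(4))
E
```

```text
[[ 0.6452  0.0542]
 [ 0.6166 -0.2429]
 [ 0.3888 -0.222 ]
 [ 0.4178  0.0764]]
[ 0.51709326 -0.08356474] -0.09563201372178377
[[ 0.0007  0.0005]
 [ 0.0006 -0.001 ]
 [-0.0005  0.0001]
 [-0.0008  0.0003]]
grip [ 0.51040922 -0.15324489]
[ 0.52689096 -0.13210931  0.172     ]
[ 0.52388787 -0.16447584  0.172     ]
[ 0.49233583 -0.12847921  0.172     ]
[ 0.48632341 -0.15941781  0.172     ]
[[-2.000e-04  3.567e-01 -9.342e-01]
 [ 8.000e-04 -9.342e-01 -3.567e-01]
 [-1.000e+00 -8.000e-04 -1.000e-04]]
```

Request:
jog_arm(series=[[0.0854,[-0.019,-0.2737,-0.4407],[-1.11,0,0]],[0.0854,[-0.019,-0.2737,-0.4407],[-1.11,0,0]],[0.0854,[-0.019,-0.2737,-0.4407],[-1.11,0,0]],[0.0854,[-0.019,-0.2737,-0.4407],[-1.11,0,0]],[0.0854,[-0.019,-0.2737,-0.4407],[-1.11,0,0]],[0.0854,[-0.019,-0.2737,-0.4407],[-1.11,0,0]],[0.0854,[-0.019,-0.2737,-0.4407],[-1.11,0,0]],[0.0854,[-0.019,-0.2737,-0.4407],[-1.11,0,0]],[0.0854,[-0.019,-0.2737,-0.4407],[-1.11,0,0]],[0.0854,[-0.019,-0.2737,-0.4407],[-1.11,0,0]],[0.0854,[-0.019,-0.2737,-0.4407],[-1.11,0,0]],[0.0854,[-0.019,-0.2737,-0.4407],[-1.11,0,0]]])

```text
clock: 1.15
tool_pos: [0.4995, -0.114, 0.2497]
ee_rot: [-0.475, -0.523, -0.475, 0.523]
force: [-0.0, 0.1, 0.7]
grip_width: 0.998
```

Request:
jog_arm(series=[[0.0854,[0,0,0],[0,0,0]],[0.0854,[0,0,0],[0,0,0]],[0.0854,[0,0,0],[0,0,0]],[0.0854,[0,0,0],[0,0,0]]])

```text
clock: 1.48
tool_pos: [0.4981, -0.117, 0.2495]
ee_rot: [-0.475, -0.524, -0.475, 0.524]
force: [-0.4, -0.6, -0.3]
grip_width: 0.998
```

```bash
python3 - <<'E'
from h import *
o,c=cap('wrist','w1.png'); np.savez('w1.npz',**c); print(o)
np.save('w1o.npy',o,allow_pickle=True)
print(q2R(o['ee_rot']).round(4)); print(extr(c,o)[1])
cv2.imwrite('pics/w1b.png',cv2.resize(c['frame'][:,:,::-1],(800,600),interpolation=cv2.INTER_CUBIC))
E
```

```text
{'clock': 1.4833, 'q': array([-3.21565626e-01,  2.61808137e-01,  1.72732956e+00, -1.70420501e-04,
        1.15296499e+00, -2.24283710e-01]), 'joint_velocities': array([-0.01066705, -0.00432203, -0.00068302,  0.00111893, -0.00080492,
        0.00365757]), 'effort': array([ 1.01806216e+00, -4.52977145e+01, -2.94644755e+01,  2.55833479e-02,
       -8.72833662e-04, -2.70238364e-03]), 'tool_pos': array([ 0.49807038, -0.11695233,  0.24945015]), 'ee_rot': array([-0.47498568, -0.52356666, -0.475246  ,  0.52383947]), 'force': array([-0.41485248, -0.55921479, -0.27513997]), 'moment': array([-0.01654884,  0.0371473 ,  0.02765453]), 'grip_width': 0.9981046671987504}
[[-5.000e-04  9.953e-01 -9.710e-02]
 [ 0.000e+00 -9.710e-02 -9.953e-01]
 [-1.000e+00 -5.000e-04  0.000e+00]]
[ 0.50618757 -0.03737126  0.39133547]
```

View pics/w1b.png

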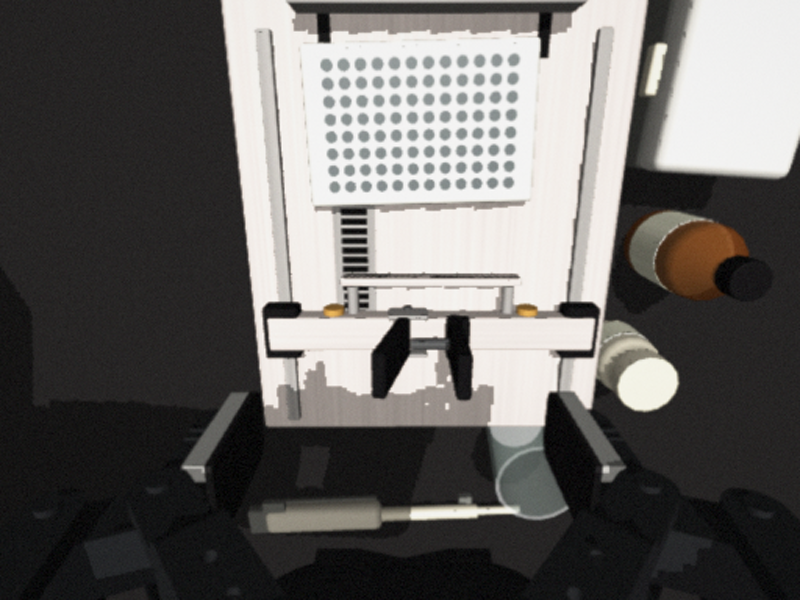

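```bash
python3 - <<'E'
from h import *
c=dict(np.load('w1.npz'))
im=c['frame'][:,:,::-1]
cv2.imwrite('pics/w1t.png',cv2.resize(im[0:60,170:390],None,fx=3.6,fy=9,interpolation=cv2.INTER_CUBIC))
cv2.imwrite('pics/w1m.png',cv2.resize(im[125:260,165:390],None,fx=3.5,fy=3.5,interpolation=cv2.INTER_CUBIC))
E
```

```text
(no output)
```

View pics/w1t.png

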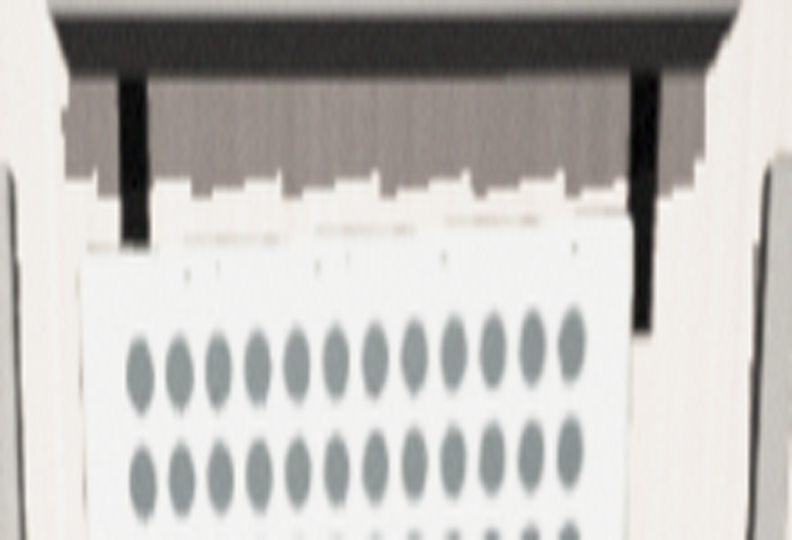

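View pics/w1m.png

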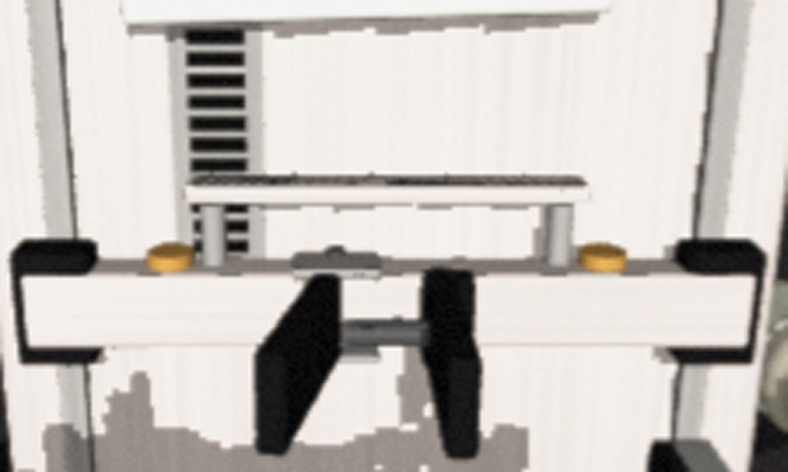

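```bash
python3 - <<'E'
from h import *
c=dict(np.load('w1.npz'));o=np.load('w1o.npy',allow_pickle=True).item()
m=np.array([.51709,-.08356]);th=-.0956
R=np.array([[np.cos(th),-np.sin(th)],[np.sin(th),np.cos(th)]])
def S(u,v,z): return (R.T@(onplane(c,o,u,v,.092+z)[:2]-m)*1000).round(1)
T=lambda a,b:(170+a/3.6-.5+.14,b/9-.5+.06)
M=lambda a,b:(165+a/3.5-.36,125+b/3.5-.36)
for a,b in [(70,73),(715,73),(400,73)]: print('fence foot',S(*T(a,b),0))
for a,b in [(52,15),(740,15),(400,15)]: print('fence top',S(*T(a,b),.022))
for a,b in [(80,250),(632,215)]: print('plate +y top',S(*T(a,b),.0145))
for a,b in [(125,22),(606,10)]: print('plate -y top',S(*M(a,b),.0145))
for a,b in [(22,272),(755,275),(22,345),(755,348)]: print('bar top corners',S(*M(a,b),.022))
for a,b in [(187,195),(587,196)]: print('pad top front? ',S(*M(a,b),.015))
for b in [37,59,81,102,124,145,165]: print('slot',S(*M(217,b),0))
for n,a,b in [('post front out',472,272),('post back out',480,362),('post back in',447,370),('lever out back',258,355),('lever in back',290,355),('lever in front',340,278)]: print(n,S(*M(a,b),.080), onplane(c,o,*M(a,b),.172)[:2])
# depth-based
for u,v in [(165+450/3.5,125+320/3.5),(165+465/3.5,125+420/3.5)]: print(depthpt(c,o,u,v))
E
```

```text
fence foot [-73.2 109.7]
fence foot [ 77.2 109.5]
fence foot [  3.9 109.8]
fence top [-72.5 109.3]
fence top [ 75.3 109. ]
fence top [  2.3 109.4]
plate +y top [-69.1  92.6]
plate +y top [55.4 95.3]
plate -y top [-67.2   9.3]
plate -y top [56.2 12.3]
bar top corners [-97.3 -56.3]
bar top corners [ 99.9 -57.2]
bar top corners [-99.2 -77.7]
bar top corners [102.5 -78.5]
pad top front?  [-53.  -36.8]
pad top front?  [ 54.9 -37.1]
slot [-45.1   3.5]
slot [-45.3  -2.4]
slot [-45.5  -8.5]
slot [-45.6 -14.3]
slot [-45.8 -20.5]
slot [-46.  -26.5]
slot [-46.2 -32.3]
post front out [ 15.7 -35.1] [ 0.5293278  -0.12004178]
post back out [ 18.3 -56.1] [ 0.52991905 -0.14115709]
post back in [ 11.1 -58. ] [ 0.52261177 -0.14238895]
lever out back [-30.3 -54.4] [ 0.48171998 -0.13486514]
lever in back [-23.3 -54.4] [ 0.48868228 -0.13553389]
lever in front [-12.5 -36.5] [ 0.50120884 -0.11871586]
[ 0.5261418  -0.14077242  0.14895334]
[ 0.52623107 -0.15604028  0.17062821]
```

Request:
jog_arm(series=[[0.0854,[0.0,0.0133,0.0323],[0,0,0]],[0.0854,[0.0,0.0133,0.0323],[0,0,0]],[0.0854,[0.0,0.0133,0.0323],[0,0,0]],[0.0854,[0.03,0.0133,0.0323],[0,0,0]],[0.0854,[0.05,0.0133,0.0323],[0,0,0]],[0.0854,[0.05,0.0133,0.0323],[0,0,0]],[0.0854,[0.05,0.0133,0.0323],[0,0,0]]])

```text
clock: 2.12
tool_pos: [0.5082, -0.1494, 0.1995]
ee_rot: [-0.475, -0.523, -0.476, 0.524]
force: [-0.7, 0.9, 0.1]
grip_width: 0.999
```

```bash
python3 - <<'E'
from h import *
o,c=cap('wrist'); np.savez('w2.npz',**c); print(o['tool_pos'],o['force'])
np.save('w2o.npy',o,allow_pickle=True)
cv2.imwrite('pics/w2b.png',cv2.resize(c['frame'][:,:,::-1],(800,600),interpolation=cv2.INTER_CUBIC))
E
```

```text
[ 0.50823931 -0.14943648  0.1994897 ] [-0.748631    0.92918157  0.14476823]
```

View pics/w2b.png

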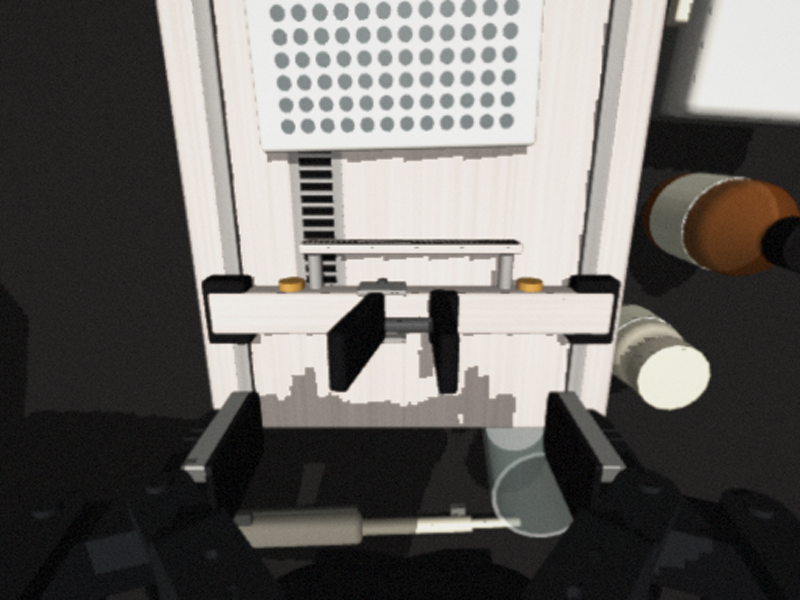

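```bash
python3 - <<'E'
from h import *
c=dict(np.load('w2.npz'));o=np.load('w2o.npy',allow_pickle=True).item()
im=c['frame'][:,:,::-1]
cv2.imwrite('pics/w2m.png',cv2.resize(im[150:260,120:405],None,fx=2.8,fy=5,interpolation=cv2.INTER_CUBIC))
Rt=q2R(o['ee_rot'])
M=lambda a,b:(a/1.5625-.18,b/1.5625-.18)
for n,a,b,z in [('barFL',211,291,.114),('barFR',614,291,.114),('barRL',211,333,.114),('barRR',614,335,.114),('leverTop',331,388,.172),('leverTop',345,388,.172),('postTop',441,390,.172),('postTop',457,390,.172),('slotmid',318,172,.092)]:
    p=onplane(c,o,*M(a,b),z); print(n,p.round(4),(Rt.T@(p-o['tool_pos'])*1000).round(1))
E
```

```text
barFL [ 0.4165 -0.1305  0.114 ] [ 85.6 -93.  -10. ]
barFR [ 0.6112 -0.149   0.114 ] [ 85.3 102.6 -10.3]
barRL [ 0.4118 -0.1521  0.114 ] [ 85.6 -95.6  12. ]
barRR [ 0.612  -0.1721  0.114 ] [ 85.3 105.6  12.6]
leverTop [ 0.4797 -0.1581  0.172 ] [ 27.5 -27.5  11.4]
leverTop [ 0.4851 -0.1586  0.172 ] [ 27.5 -22.1  11.4]
postTop [ 0.522 -0.163  0.172] [27.5 15.1 12.1]
postTop [ 0.5282 -0.1635  0.172 ] [27.4 21.3 12.1]
slotmid [ 0.4727 -0.0808  0.092 ] [107.6 -41.8 -64.8]
```

View pics/w2m.png

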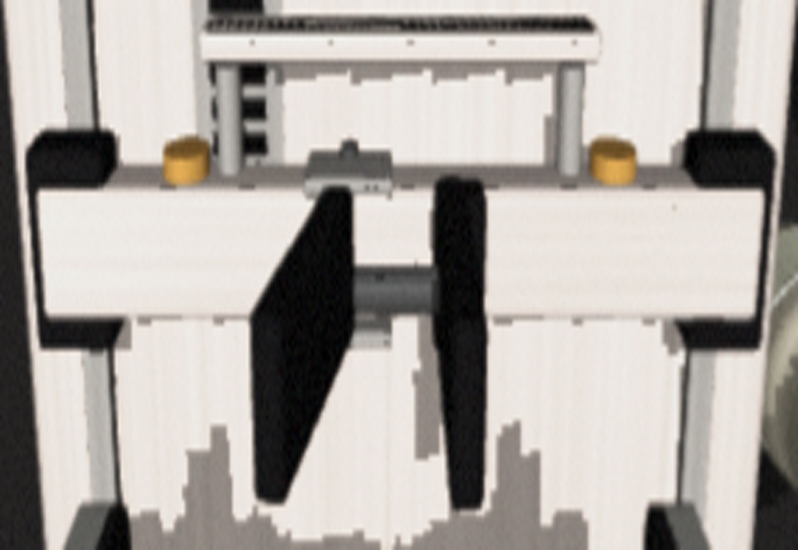

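Request:
jog_arm(series=[[0.0854,[0.025,0.002,0.001],[0,0,0]],[0.0854,[0.05,0.002,0.001],[0,0,0]],[0.0854,[0.0725,0.002,0.001],[0,0,0]],[0.0854,[0.0725,0.0045,0.001],[0,0,0]],[0.0854,[0.0725,0.0045,0.001],[0,0,0]],[0.0854,[0.0725,0.0045,0.001],[0,0,0]],[0.0854,[0.0725,0.0045,0.001],[0,0,0]]])

```text
clock: 2.75
tool_pos: [0.5143, -0.1513, 0.1291]
ee_rot: [0.476, 0.524, 0.474, -0.523]
force: [0.8, -0.1, 0.2]
grip_width: 0.998
```

```bash
python3 - <<'E'
from h import *
o,c=cap('wrist'); print(o['tool_pos'],o['force'])
cv2.imwrite('pics/w3b.png',cv2.resize(c['frame'][:,:,::-1],(800,600),interpolation=cv2.INTER_CUBIC))
E
```

```text
[ 0.51427318 -0.15128358  0.1290853 ] [ 0.83529788 -0.13038732  0.21615923]
```

View pics/w3b.png

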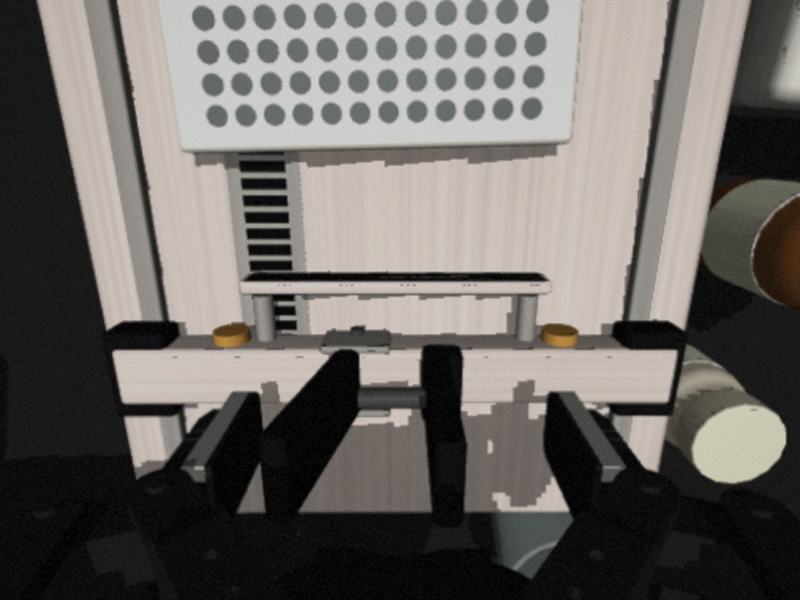

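```bash
python3 - <<'E'
from h import *
o,c=cap('wrist'); print(o['tool_pos'],o['force'],c['mtx'][0,2],c['tool_from_camera'].round(4))
Rt=q2R(o['ee_rot'])
M=lambda a,b:(a/1.5625-.18,b/1.5625-.18)
for n,a,b,z in [('barFL',113,350,.114),('barFR',678,350,.114),('barRL',120,403,.114),('barRR',674,403,.114),('post',427,346,.114),('post',461,346,.114),('posttopo',463,440,.172)]:
    p=onplane(c,o,*M(a,b),z); print(n,(Rt.T@(p-o['tool_pos'])*1000).round(1))
E
```

```text
[ 0.51406531 -0.1512371   0.12880485] [-0.51038024  0.25753696 -0.70559462] 257.7131076688341 [[ 4.000e-04 -3.103e-01  9.506e-01 -1.419e-01]
 [ 1.000e+00  1.300e-03  0.000e+00  3.000e-04]
 [-1.200e-03  9.506e-01  3.103e-01 -8.000e-02]
 [ 0.000e+00  0.000e+00  0.000e+00  1.000e+00]]
barFL [  14.5 -100.1  -10.4]
barFR [ 15.   95.9 -10.5]
barRL [  14.6 -101.4   10.3]
barRR [15.1 98.  10.3]
post [ 14.8   8.7 -11.9]
post [ 14.8  20.5 -11.9]
posttopo [-43.2  14.4 -13.2]
```

Request:
jog_arm(series=[[0.0854,[0.002,-0.002,0],[0,0,0]],[0.06,[0.002,-0.002,0],[0,0,0]],[0.06,[0.002,-0.002,0],[0,0,0]],[0.06,[0.002,-0.002,0],[0,0,0]],[0.06,[0.002,-0.002,0],[0,0,0]],[0.06,[0.002,-0.002,0],[0,0,0]]], grip_force=30)

```text
clock: 3.35
tool_pos: [0.51, -0.1505, 0.1249]
ee_rot: [-0.475, -0.523, -0.476, 0.524]
force: [-7.0, 0.7, 4.0]
grip_width: 0.704
```

```bash
python3 - <<'E'
from h import *
o,c=cap('wrist'); print(o['tool_pos'],o['force'],o['grip_width']*85.4)
cv2.imwrite('pics/w4b.png',cv2.resize(c['frame'][180:,:,::-1],None,fx=1.56,fy=2.4,interpolation=cv2.INTER_CUBIC))
E
```

```text
[ 0.51001854 -0.15051501  0.12488503] [-6.97245519  0.69291366  4.01956609] 60.086655218123646
```

View pics/w4b.png

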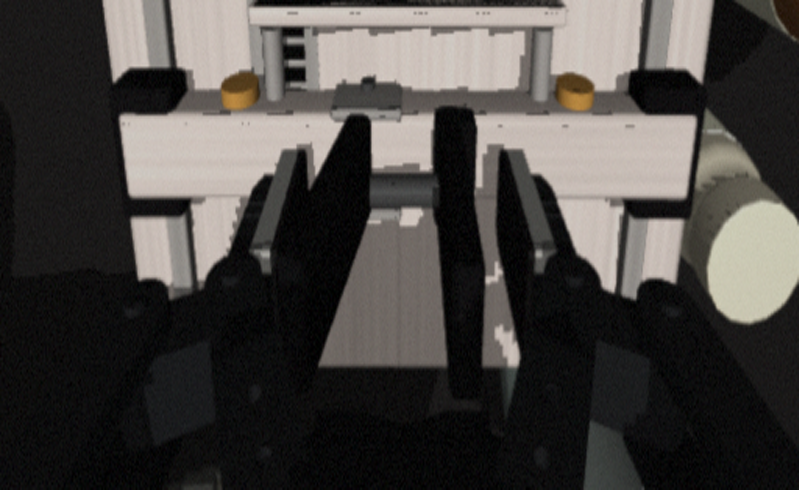

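Request:
jog_arm(series=[[0.05,[0,0,0],[0,0,0]],[0.045,[0,0,0],[0,0,0]],[0.04,[0,0,0],[0,0,0]],[0.036,[0,0,0],[0,0,0]],[0.03,[0,0,0],[0,0,0]],[0.03,[0,0,0],[0,0,0]],[0.03,[0,0,0],[0,0,0]],[0.03,[0,0,0],[0,0,0]]], grip_force=30)

```text
clock: 4.07
tool_pos: [0.5117, -0.1508, 0.1256]
ee_rot: [0.476, 0.524, 0.475, -0.523]
force: [1.1, 1.1, 6.1]
grip_width: 0.412
```

```bash
python3 - <<'E'
from h import *
o,c=cap('wrist'); print(o['tool_pos'],o['force'],o['grip_width']*85.4); np.savez('w5.npz',**c)
cv2.imwrite('pics/w5b.png',cv2.resize(c['frame'][180:,:,::-1],None,fx=1.56,fy=2.4,interpolation=cv2.INTER_CUBIC))
print(q2R(o['ee_rot']).round(4))
E
```

```text
[ 0.51174504 -0.15077244  0.12558592] [1.12693744 1.08479383 6.06399802] 35.20723821756717
[[ 1.000e-03  9.954e-01 -9.590e-02]
 [-2.000e-04 -9.590e-02 -9.954e-01]
 [-1.000e+00  1.000e-03  1.000e-04]]
```

View pics/w5b.png

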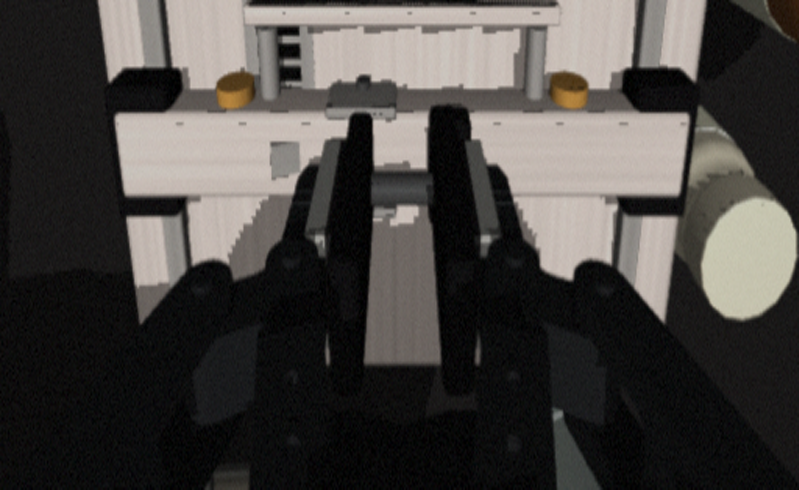

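Request:
jog_arm(series=[[0.03,[0,0,-0.003],[0,0,0]],[0.03,[0,0,-0.007],[0,0,0]],[0.03,[0,0,-0.011],[0,0,0]],[0.03,[0,0,-0.015],[0,0,0]],[0.03,[0,0,-0.019],[0,0,0]],[0.03,[0,0,-0.023],[0,0,0]],[0.03,[0,0,-0.027],[0,0,0]],[0.03,[0,0,-0.031],[0,0,0]],[0.03,[0,0,-0.035],[0,0,0]],[0.03,[0,0,-0.038],[0,0,0]],[0.03,[0,0,-0.038],[0,0,0]],[0.03,[0,0,-0.038],[0,0,0]]])

```text
clock: 5.12
tool_pos: [0.5154, -0.1128, 0.1256]
ee_rot: [0.476, 0.524, 0.475, -0.523]
force: [2.5, 0.8, 5.0]
grip_width: 0.412
```

```bash
cat >> h.py <<'E'
P0=np.array([0.51175,-0.15077])
def st():
    o=ctrl.get_obs(); d=(np.array(o['tool_pos'][:2])-P0)*1000; f=np.array(o['force'])
    ax=np.array([.9954,-.0959]);ay=np.array([.0959,.9954])
    print('t %.2f dx %.2f dy %.2f z %.4f Fx %.2f Fy %.2f Fz %.2f w %.1f'%(o['clock'],d@ax,d@ay,o['tool_pos'][2],f[:2]@ax,f[:2]@ay,f[2],o['grip_width']*85.4))
E
python3 - <<'E'
from h import *
st()
o,c=cap('wrist'); np.savez('w6.npz',**c)
cv2.imwrite('pics/w6b.png',cv2.resize(c['frame'][:,:,::-1],(800,600),interpolation=cv2.INTER_CUBIC)); st()
E
```

```text
t 5.12 dx -0.00 dy 38.16 z 0.1256 Fx 2.39 Fy 1.03 Fz 5.04 w 35.2
t 5.17 dx 0.00 dy 38.14 z 0.1256 Fx 1.46 Fy 2.52 Fz 6.14 w 35.5
```

View pics/w6b.png

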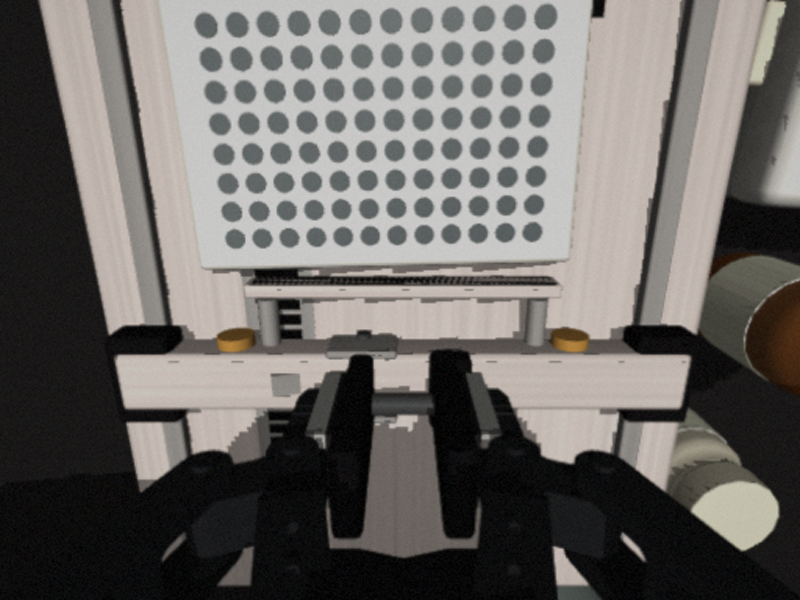

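Request:
jog_arm(series=[[0.03,[0,0,-0.002],[0,0,0]],[0.03,[0,0,-0.004],[0,0,0]],[0.03,[0,0,-0.006],[0,0,0]],[0.03,[0,0,-0.008],[0,0,0]],[0.03,[0,0,-0.0095],[0,0,0]],[0.03,[0,0,-0.011],[0,0,0]],[0.03,[0,0,-0.012],[0,0,0]],[0.03,[0,0,-0.013],[0,0,0]],[0.03,[0,0,-0.014],[0,0,0]]])

```text
clock: 5.92
tool_pos: [0.5167, -0.0995, 0.1256]
ee_rot: [0.476, 0.523, 0.475, -0.523]
force: [1.0, -3.6, 5.7]
grip_width: 0.413
```

```bash
python3 - <<'E'
from h import *
st()
o,c=cap('wrist'); np.savez('w7.npz',**c)
cv2.imwrite('pics/w7b.png',cv2.resize(c['frame'][:,:,::-1],(800,600),interpolation=cv2.INTER_CUBIC)); st()
s=cap('top')[1]
im=s['frame'][150:300,195:430,::-1]; cv2.imwrite('pics/top7.png',cv2.resize(im,None,fx=3.4,fy=3.4,interpolation=cv2.INTER_CUBIC))
E
```

```text
t 5.92 dx 0.00 dy 51.46 z 0.1256 Fx 1.36 Fy -3.44 Fz 5.68 w 35.3
t 5.97 dx 0.02 dy 51.62 z 0.1256 Fx 0.95 Fy -3.20 Fz 4.24 w 35.4
```

View pics/w7b.png

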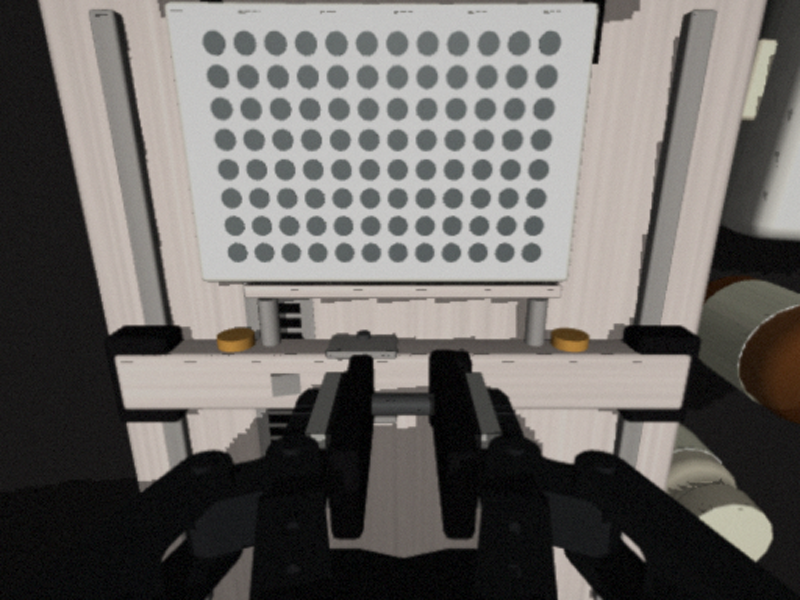

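View pics/top7.png

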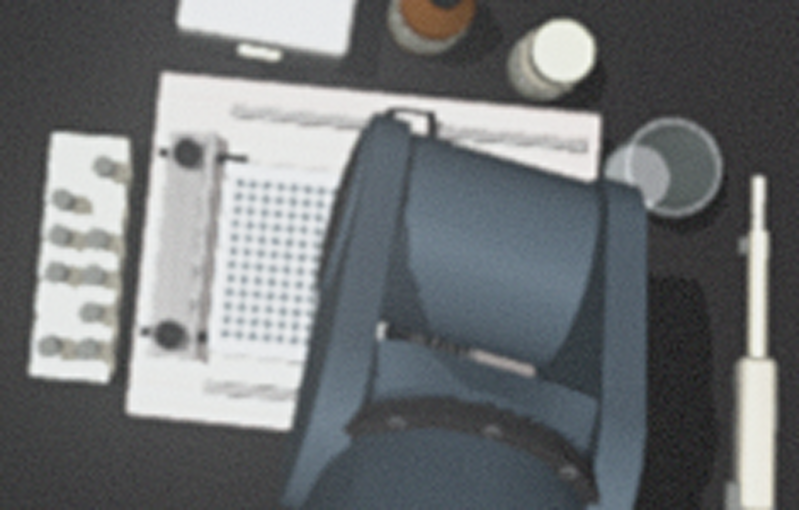

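The plate is square against the pad and still short of the fence. I'll go on in small steps, watching the force.

Request:
jog_arm(series=[[0.03,[0,0,-0.001],[0,0,0]],[0.03,[0,0,-0.002],[0,0,0]],[0.03,[0,0,-0.003],[0,0,0]]])

```text
clock: 6.27
tool_pos: [0.517, -0.0966, 0.1256]
ee_rot: [0.476, 0.523, 0.475, -0.523]
force: [1.5, -4.2, 4.3]
grip_width: 0.415
```

```bash
python3 -c "
from h import *
st()"
```

```text
t 6.27 dx 0.01 dy 54.44 z 0.1256 Fx 1.89 Fy -4.07 Fz 4.29 w 35.5
```

Request:
jog_arm(series=[[0.03,[0,0,-0.0005],[0,0,0]],[0.03,[0,0,-0.001],[0,0,0]]])

```text
clock: 6.43
tool_pos: [0.5171, -0.0956, 0.1256]
ee_rot: [0.476, 0.524, 0.475, -0.523]
force: [0.8, -2.6, 5.2]
grip_width: 0.417
```

```bash
python3 -c "
from h import *
st()"
```

```text
t 6.43 dx 0.04 dy 55.45 z 0.1256 Fx 1.01 Fy -2.55 Fz 5.22 w 35.6
```

Request:
jog_arm(series=[[0.03,[0,0,-0.0005],[0,0,0]],[0.03,[0,0,-0.001],[0,0,0]]])

```text
clock: 6.6
tool_pos: [0.5172, -0.0946, 0.1256]
ee_rot: [0.476, 0.523, 0.475, -0.523]
force: [0.2, -3.3, 4.2]
grip_width: 0.415
```

```bash
python3 -c "
from h import *
st()"
```

```text
t 6.60 dx 0.02 dy 56.44 z 0.1256 Fx 0.51 Fy -3.24 Fz 4.16 w 35.4
```

Request:
jog_arm(series=[[0.03,[0,0,-0.0005],[0,0,0]],[0.03,[0,0,-0.001],[0,0,0]]])

```text
clock: 6.77
tool_pos: [0.5173, -0.0936, 0.1256]
ee_rot: [0.476, 0.523, 0.475, -0.523]
force: [0.8, -3.1, 5.5]
grip_width: 0.414
```

```bash
python3 -c "
from h import *
st()"
```

```text
t 6.77 dx 0.03 dy 57.45 z 0.1256 Fx 1.10 Fy -2.98 Fz 5.53 w 35.4
```

Request:
jog_arm(series=[[0.03,[0,0,-0.0005],[0,0,0]],[0.03,[0,0,-0.001],[0,0,0]]])

```text
clock: 6.93
tool_pos: [0.5174, -0.0926, 0.1256]
ee_rot: [0.476, 0.523, 0.475, -0.523]
force: [1.1, -5.5, 4.9]
grip_width: 0.418
```

```bash
python3 -c "
from h import *
st()"
```

```text
t 6.93 dx 0.01 dy 58.42 z 0.1256 Fx 1.59 Fy -5.33 Fz 4.86 w 35.7
```

Request:
jog_arm(series=[[0.03,[0,0,-0.0005],[0,0,0]],[0.03,[0,0,-0.001],[0,0,0]]])

```text
clock: 7.1
tool_pos: [0.5175, -0.0918, 0.1256]
ee_rot: [-0.476, -0.523, -0.475, 0.524]
force: [0.5, -4.9, 4.6]
grip_width: 0.415
```

```bash
python3 -c "
from h import *
st()"
```

```text
t 7.10 dx 0.03 dy 59.24 z 0.1256 Fx 0.93 Fy -4.85 Fz 4.56 w 35.5
```

Request:
jog_arm(series=[[0.03,[0,0,-0.0005],[0,0,0]],[0.03,[0,0,-0.001],[0,0,0]]])

```text
clock: 7.27
tool_pos: [0.5176, -0.0909, 0.1256]
ee_rot: [-0.476, -0.523, -0.475, 0.524]
force: [-0.4, -6.0, 4.9]
grip_width: 0.417
```

```bash
python3 - <<'E'
from h import *
st()
o,c=cap('wrist'); np.savez('w8.npz',**c)
cv2.imwrite('pics/w8b.png',cv2.resize(c['frame'][:,:,::-1],(800,600),interpolation=cv2.INTER_CUBIC)); st()
E
```

```text
t 7.27 dx 0.04 dy 60.17 z 0.1256 Fx 0.14 Fy -6.04 Fz 4.88 w 35.6
t 7.32 dx 0.03 dy 60.23 z 0.1256 Fx 0.66 Fy -5.74 Fz 5.44 w 35.8
```

View pics/w8b.png

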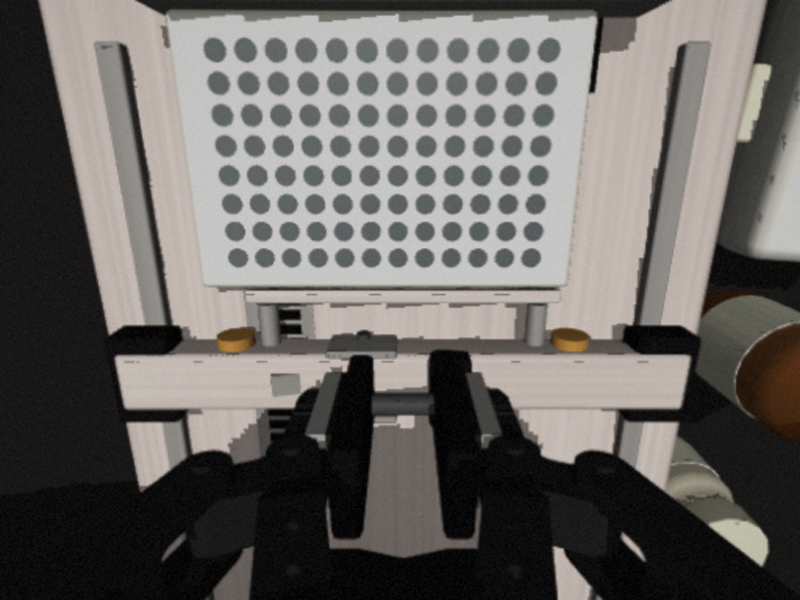

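```bash
python3 - <<'E'
from h import *
a=dict(np.load('w7.npz'));b=dict(np.load('w8.npz')); w6=dict(np.load('w6.npz'))
ims=[x['frame'][165:225,150:370,::-1] for x in (w6,a,b)]
cv2.imwrite('pics/cmp.png',np.vstack([cv2.resize(i,None,fx=3.6,fy=3.2,interpolation=cv2.INTER_CUBIC) for i in ims]))
g=lambda x:cv2.cvtColor(x['frame'],cv2.COLOR_RGB2GRAY).astype(np.float32)
# track bar feature & pad feature by phase correlation in windows
def shift(A,B,r):
    v0,v1,u0,u1=r; t=A[v0:v1,u0:u1]
    up=8
    T=cv2.resize(t,None,fx=up,fy=up,interpolation=cv2.INTER_CUBIC); S=cv2.resize(B[v0-10:v1+10,u0-4:u1+4],None,fx=up,fy=up,interpolation=cv2.INTER_CUBIC)
    m=cv2.matchTemplate(S,T,cv2.TM_CCOEFF_NORMED); _,s,_,l=cv2.minMaxLoc(m); return l[0]/up-4,l[1]/up-10,s
for r in [(183,193,200,320),(183,192,155,185),(183,192,322,360),]: print('pad', shift(g(a),g(b),r))
for r in [(218,270,75,175),(205,228,135,165),(205,228,345,390)]: print('bar', shift(g(a),g(b),r))
E
```

```text
pad (-2.0, -6.875, 0.8286566138267517)
pad (0.625, 3.5, 0.943148672580719)
pad (0.125, 3.375, 0.9306590557098389)
bar (0.125, 0.0, 0.994022786617279)
bar (0.125, 0.0, 0.9849920272827148)
bar (0.125, 0.0, 0.990886926651001)
```

View pics/cmp.png

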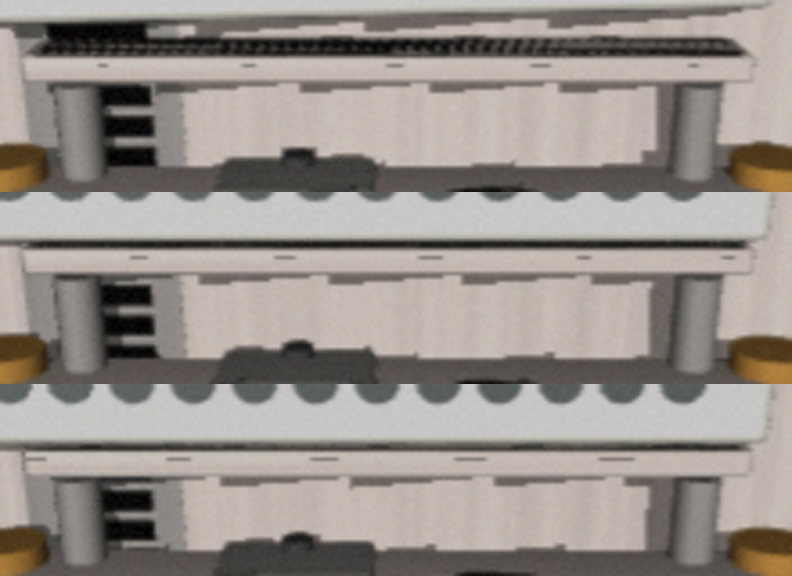

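```bash
python3 - <<'E'
from h import *
c=dict(np.load('w8.npz'));o=ctrl.get_obs()
a=onplane(c,o,255,185,.107);b=onplane(c,o,255,188,.107);print((a-b)*1000/3)
g=lambda x:cv2.cvtColor(x['frame'],cv2.COLOR_RGB2GRAY).astype(np.float32)
for n in ('w6','w7','w8'):
    G=g(dict(np.load(n+'.npz')))
    cols=[u for u in range(215,300) ]
    P=G[176:200,205:300].mean(1); print(n,P.round(0))
E
```

```text
[0.05484765 0.55919265 0.        ]
w6 [129.  55.  30.  36.  43.  48.  88. 173. 192. 185. 189. 187. 186. 181.
 136. 120. 143. 171. 187. 189. 189. 189. 189. 189.]
w7 [199. 198. 189. 155.  68.  29.  84. 171. 190. 184. 188. 186. 184. 180.
 129. 116. 133. 162. 184. 186. 187. 187. 187. 186.]
w8 [198. 198. 198. 198. 198. 195. 167. 115.  79.  76. 169. 188. 180. 187.
 185. 183. 183. 155. 123. 136. 158. 182. 185. 186.]
```

Contact came at about 58.4 mm (force step plus measured pad travel of about 1.8 mm at 60.2). Slot 10 (60 mm) would leave under 1 mm after set-back. Slot 11 (66 mm) gives about 7.5 mm, short of the 9 mm stop, so I'll use slot 11 and approach it gently.

Request:
jog_arm(series=[[0.03,[0,0,-0.0007],[0,0,0]],[0.03,[0,0,-0.0014],[0,0,0]],[0.03,[0,0,-0.0021],[0,0,0]],[0.03,[0,0,-0.0028],[0,0,0]],[0.03,[0,0,-0.0034],[0,0,0]],[0.03,[0,0,-0.0034],[0,0,0]]], grip_force=40)

```text
clock: 7.82
tool_pos: [0.5179, -0.0876, 0.1256]
ee_rot: [-0.476, -0.523, -0.475, 0.524]
force: [-0.1, -6.8, 4.9]
grip_width: 0.415
```

```bash
cat >>h.py <<'E'
def comp(fn):
    o,c=cap('wrist',None); np.savez(fn+'.npz',**c)
    G=cv2.cvtColor(c['frame'],cv2.COLOR_RGB2GRAY).astype(np.float32)
    P=G[176:204,205:300].mean(1); print(P.round(0)); st()
    cv2.imwrite('pics/'+fn+'.png',cv2.resize(c['frame'][:,:,::-1],(800,600),interpolation=cv2.INTER_CUBIC))
E
python3 -c "
from h import *
st();comp('w9')"
```

```text
t 7.82 dx 0.08 dy 63.44 z 0.1256 Fx 0.54 Fy -6.78 Fz 4.85 w 35.4
[168. 193. 198. 198. 198. 198. 198. 198. 198. 198. 198. 190. 156.  67.
  29.  84. 171. 190. 184. 187. 185. 182. 175. 126. 135. 157. 181. 186.]
t 7.87 dx 0.06 dy 63.45 z 0.1256 Fx 1.29 Fy -7.30 Fz 4.91 w 35.0
```

View pics/w9.png

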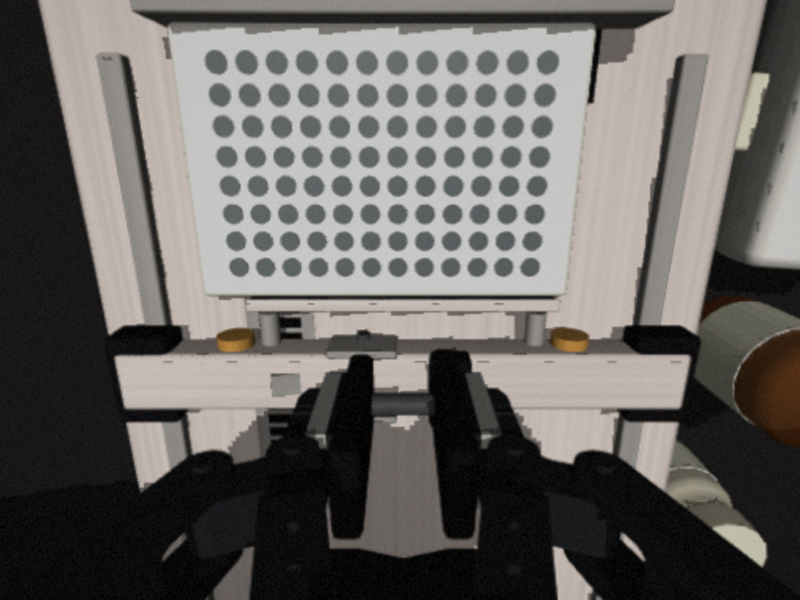

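Request:
jog_arm(series=[[0.03,[0,0,-0.0006],[0,0,0]],[0.03,[0,0,-0.0012],[0,0,0]],[0.03,[0,0,-0.0018],[0,0,0]],[0.03,[0,0,-0.0024],[0,0,0]],[0.03,[0,0,-0.0024],[0,0,0]],[0.03,[0,0,-0.0024],[0,0,0]]])

```text
clock: 8.37
tool_pos: [0.5181, -0.0854, 0.1256]
ee_rot: [-0.476, -0.523, -0.475, 0.524]
force: [0.2, -8.0, 5.3]
grip_width: 0.414
```

```bash
python3 -c "
from h import *
st();comp('w10')"
```

```text
t 8.37 dx 0.06 dy 65.67 z 0.1256 Fx 0.96 Fy -7.97 Fz 5.30 w 35.4
[127. 131. 137. 149. 168. 193. 199. 199. 199. 199. 199. 199. 199. 199.
 198. 187. 151.  56.  32.  92. 174. 189. 186. 187. 185. 182. 168. 130.]
t 8.42 dx 0.07 dy 65.67 z 0.1256 Fx 0.79 Fy -8.60 Fz 4.84 w 35.6
```

```bash
python3 - <<'E'
from h import *
W={n:dict(np.load(n+'.npz')) for n in ('w5','w7','w9','w10')}
g={n:cv2.cvtColor(x['frame'],cv2.COLOR_RGB2GRAY).astype(np.float32) for n,x in W.items()}
def shift(A,B,r):
    v0,v1,u0,u1=r; up=8
    T=cv2.resize(A[v0:v1,u0:u1],None,fx=up,fy=up,interpolation=cv2.INTER_CUBIC); S=cv2.resize(B[v0-4:v1+4,u0-4:u1+4],None,fx=up,fy=up,interpolation=cv2.INTER_CUBIC)
    m=cv2.matchTemplate(S,T,cv2.TM_CCOEFF_NORMED); _,s,_,l=cv2.minMaxLoc(m); return l[0]/up-4,l[1]/up-4,round(s,3)
for n in ('w7','w9','w10'):
    print(n,[shift(g['w5'],g[n],r) for r in [(218,270,75,170),(205,228,135,165),(205,228,345,390)]])
for n in g: print(n,g[n][194:216,182:190].mean(1).round(0))
cv2.imwrite('pics/slots.png',np.hstack([cv2.resize(W[n]['frame'][190:290,150:210,::-1],None,fx=3.3,fy=5.5,interpolation=cv2.INTER_CUBIC) for n in W]))
E
```

```text
w7 [(-0.125, 0.125, 0.993), (0.0, 0.0, 0.981), (-0.125, 0.0, 0.986)]
w9 [(-0.125, 0.0, 0.993), (-0.125, 0.0, 0.978), (-0.25, -0.25, 0.985)]
w10 [(-0.125, 0.125, 0.993), (-0.25, 0.0, 0.981), (-0.25, -0.125, 0.988)]
w5 [ 42. 135. 147. 141.  50.  12.   7.  10.   9.  20.  75. 137. 141.  83.
  26.  12.  10.  10.  13.  51. 127. 112.]
w7 [ 48.   9.   9.   8.   8.  19.  68. 126. 128.  75.  24.   8.   7.   5.
  11.  45. 115. 121.  91.  32.   9.   8.]
w9 [191. 189. 185. 181. 172.  82.  63. 100. 128.  58.  16.   8.   9.   8.
  10.  46. 122. 129.  98.  36.   8.   5.]
w10 [ 28.  91. 175. 192. 192. 188. 184. 179. 163.  77.  80. 128. 100.  35.
  10.   9.   7.   9.  27.  92. 127. 125.]
```

View pics/slots.png

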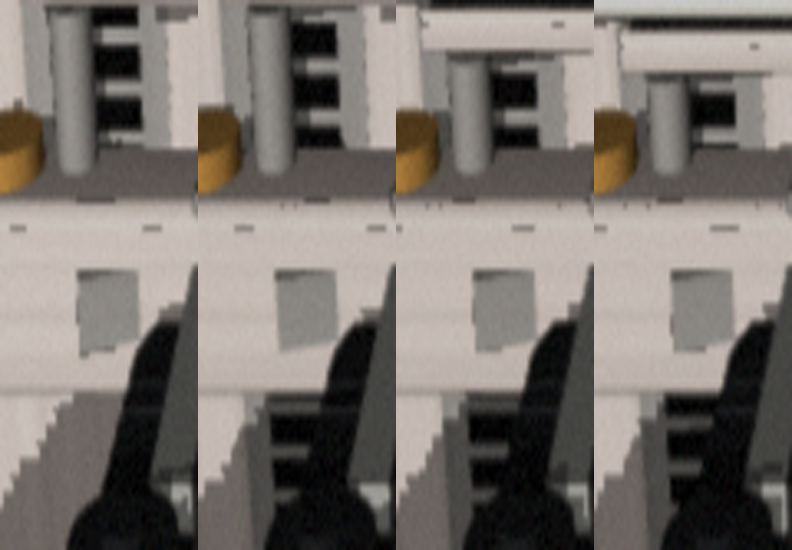

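Request:
jog_arm(series=[[0.03,[0,0,-0.0003],[0,0,0]],[0.03,[0,0,-0.0003],[0,0,0]]])

```text
clock: 8.58
tool_pos: [0.5181, -0.0852, 0.1256]
ee_rot: [-0.476, -0.523, -0.475, 0.524]
force: [-0.1, -8.8, 5.8]
grip_width: 0.411
```

```bash
python3 -c "
from h import *
st()"
```

```text
t 8.58 dx 0.06 dy 65.88 z 0.1256 Fx 0.71 Fy -8.74 Fz 5.85 w 35.1
```

Request:
jog_arm(series=[[0.03,[0,-0.001,0],[0,0,0]],[0.037,[0,-0.002,0],[0,0,0]],[0.039,[0,-0.003,0],[0,0,0]],[0.041,[0,-0.004,0],[0,0,0]],[0.043,[0,-0.005,0],[0,0,0]],[0.045,[0,-0.006,0],[0,0,0]],[0.047,[0,-0.007,0],[0,0,0]],[0.049,[0,-0.008,0],[0,0,0]],[0.051,[0,-0.008,0],[0,0,0]],[0.053,[0,-0.008,0],[0,0,0]],[0.053,[0,-0.008,0],[0,0,0]]])

```text
clock: 9.5
tool_pos: [0.5096, -0.0832, 0.1249]
ee_rot: [-0.475, -0.523, -0.476, 0.524]
force: [0.4, 1.1, -1.1]
grip_width: 0.623
```

```bash
python3 -c "
from h import *
st();comp('w11')"
```

```text
t 9.50 dx -8.63 dy 67.05 z 0.1249 Fx 0.25 Fy 1.17 Fz -1.08 w 53.2
[131. 129. 128. 130. 135. 142. 155. 175. 200. 203. 203. 203. 203. 203.
 203. 203. 203. 201. 187. 150.  64.  42. 129. 183. 190. 190. 190. 187.]
t 9.55 dx -8.59 dy 67.08 z 0.1250 Fx -0.15 Fy -0.12 Fz 0.04 w 53.1
```

View pics/w11.png

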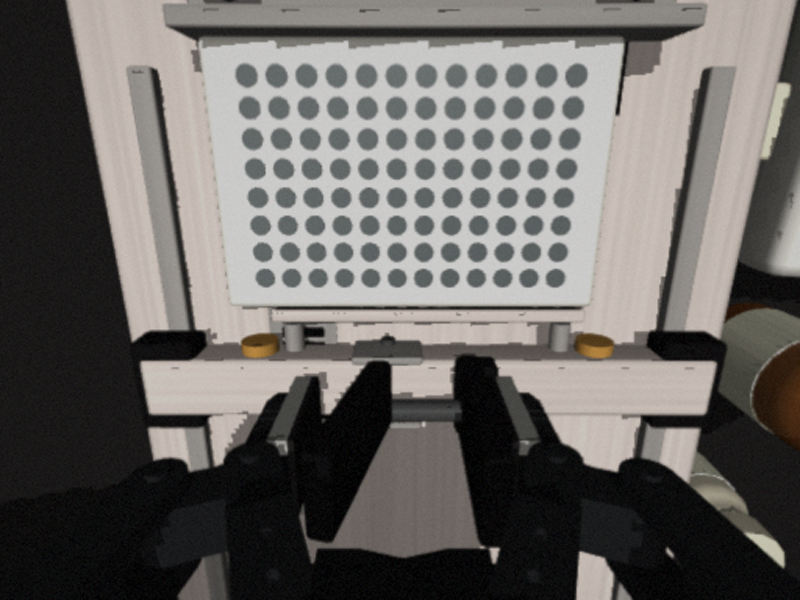

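Request:
jog_arm(series=[[0.0854,[0,0.001,0],[0,0,0]],[0.0854,[0,0.001,0],[0,0,0]],[0.0854,[0,0.001,0],[0,0,0]],[0.0854,[0,0.001,0],[0,0,0]],[0.0854,[0,0.001,0],[0,0,0]],[0.0854,[-0.03,0.001,0],[0,0,0]],[0.0854,[-0.06,0.001,0],[0,0,0]],[0.0854,[-0.09,0.001,0],[0,0,0]],[0.0854,[-0.12,0.001,0],[0,0,0]],[0.0854,[-0.12,0.001,0],[0,0,0]],[0.0854,[-0.12,0.001,0],[0,0,0]],[0.0854,[-0.12,0.001,0],[0,0,0]]])

```text
clock: 10.55
tool_pos: [0.5103, -0.0832, 0.2444]
ee_rot: [-0.475, -0.523, -0.476, 0.524]
force: [0.1, -0.7, 0.2]
grip_width: 0.999
```

```bash
python3 -c "
from h import *
st();comp('w12')
c=cap('scene')[1]; im=c['frame'][100:245,125:325,::-1]; cv2.imwrite('pics/s12.png',cv2.resize(im,None,fx=4,fy=4,interpolation=cv2.INTER_CUBIC))
"
```

```text
t 10.55 dx -7.89 dy 67.12 z 0.2444 Fx 0.14 Fy -0.70 Fz 0.16 w 85.3
[169. 165. 162. 160. 158. 155. 152. 149. 147. 143. 121. 102.  99. 100.
  99.  94.  91.  88.  92. 100.  64.  65.  93.  98.  92.  89.  99. 114.]
t 10.60 dx -8.08 dy 67.17 z 0.2439 Fx 0.99 Fy -0.11 Fz -0.24 w 85.4
```

View pics/w12.png

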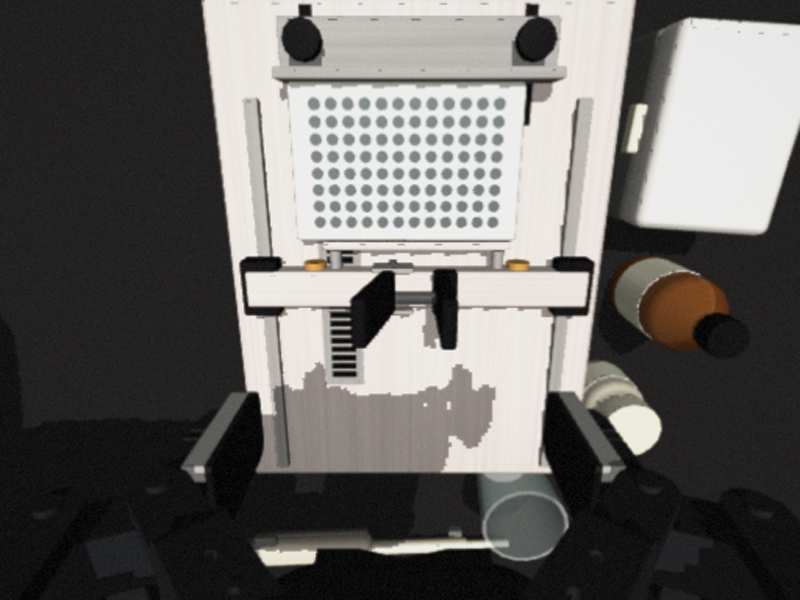

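View pics/s12.png

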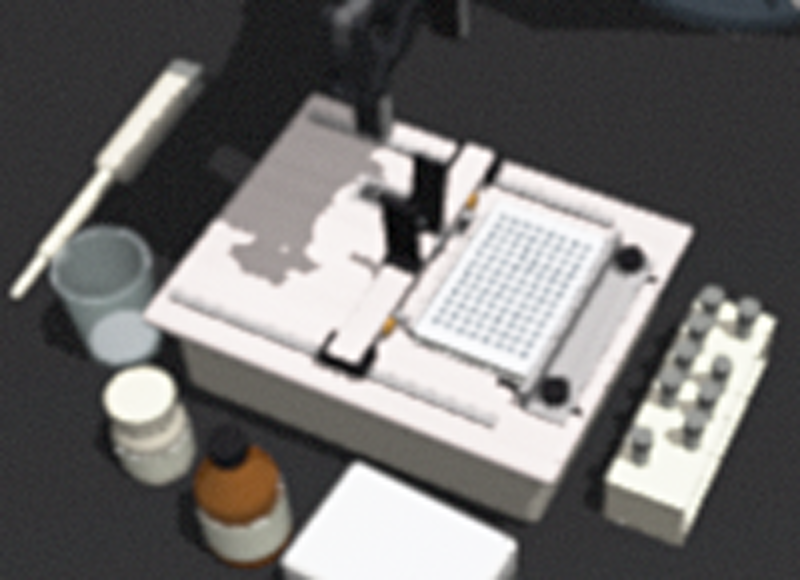

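The plate is flush on the fence, the bar is locked and the lever leans out. I'll do a quick numeric check of the lever angle and bar position.

```bash
python3 - <<'E'
from h import *
c=dict(np.load('w12.npz'));o=ctrl.get_obs()
m=np.array([.51709,-.08356]);th=-.0956
R=np.array([[np.cos(th),-np.sin(th)],[np.sin(th),np.cos(th)]])
M=lambda a,b:(a/1.5625-.18,b/1.5625-.18)
for n,a,b,z in [('barFL',248,272,22),('barFR',589,269,22),('barRL',246,307,22),('barRR',590,305,22),('leverouttop',351,346,80),('postouttop',457,346,80),('plate -yL',298,240,14.5),('plate -yR',517,240,14.5),('plate +yL',289,84,14.5),('plate +yR',524,84,14.5),('fence top L',275,79,22),('fence top R',564,78,22)]:
    p=onplane(c,o,*M(a,b),.092+z/1000); print(n,(R.T@(p[:2]-m)*1000).round(1))
im=c['frame'][150:235,140:400,::-1]; cv2.imwrite('pics/w12c.png',cv2.resize(im,None,fx=3,fy=5,interpolation=cv2.INTER_CUBIC))
E
```

```text
barFL [-95.9   7.6]
barFR [99.2  9.6]
barRL [-99.1 -13.6]
barRR [102.4 -12.1]
leverouttop [-31.5 -13.2]
postouttop [ 18.8 -13.1]
plate -yL [-67.7  24.7]
plate -yR [58.8 24.9]
plate +yL [-66.8 107.3]
plate +yR [ 56.2 107.4]
fence top L [-72.1 108.9]
fence top R [ 74.5 109.3]
```

View pics/w12c.png

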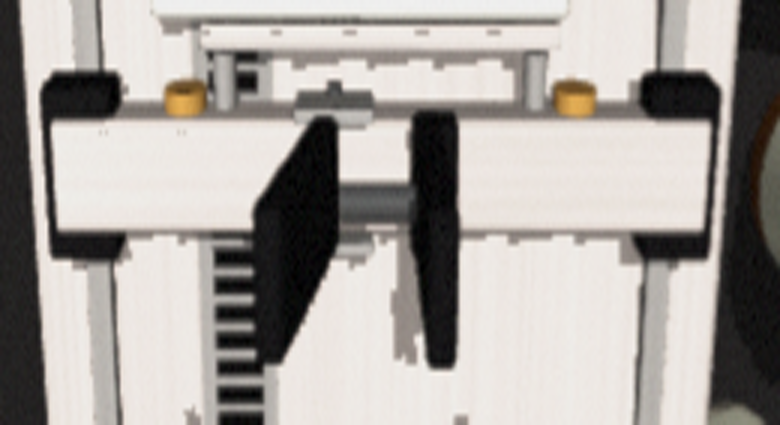

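```bash
python3 -c "
from h import *
st(); print(ctrl.close_job())"
```

```text
t 10.65 dx -8.10 dy 67.16 z 0.2438 Fx -0.31 Fy -0.89 Fz 0.03 w 85.1
the job is handed in; nothing more can be done
None
```

The plate is clamped, and the job is handed in at 10.65 s on the robot clock. I squeezed the lever, slid the bar 65.9 mm (pad compressed about 7.3 mm, short of its 9 mm stop), released it at the twelfth slot (66 mm from the start), and backed off.

**Last checks**
- **Lever:** the lever–post gap matches its rest value (50 mm now, 49 mm before the squeeze, by camera), and the tooth block that rose through the bar when squeezed is no longer visible.
- **Bar:** it sits about 65.3 mm from its start, which fits the locked slot with the expected small set-back. That leaves about 7 mm of pad compression, roughly 6 N by the pad's stated spring rate.
- **Plate:** it is square to the fence, with both ends equal within about 0.1 mm. The camera puts its top edge 1.5–2 mm short of the fence's top edge. I put that down to calibration error, because the force rose on contact and the pad then compressed.
- **Bench:** the tool is clear at near-zero force, and the other objects look unmoved in the scene view.

**Disagreement:** the force readings suggested less compression than the camera, about 3 mm against 5 mm at 63.4 mm of travel. I trusted the camera.

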